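Wedge the rocking balance

TASK

The white balance rocks because its front right foot (as you face its display) is too short. Push the black rubber wedge along the bench, thin end first, under that foot until the balance stands level, then press down lightly on the balance's top at the corner above that foot to check that it no longer rocks, and let go with the wedge left in place. Do not pick anything up, and leave the other things where they are.

Things in the scene. Friction and masses are not known exactly. Their poses are not given: they have to be found in the camera images.
- balance: white laboratory balance with a round steel pan, 205 x 185 mm (x, y), 58 mm high, fixed in place on four round black feet (32 mm balls at x = +-78, y = +-68 mm). Origin on the bench under its middle; +x points to its back, away from its display, +y to the left for one facing the display. Underside 28 mm above the bench. The front right foot (x = -78, y = -68) is 6 mm too short
- rock (a joint): tilt of the balance about the line through its front left and back right feet, rad: 0.058 when it leans on the short foot (at first), 0 when level, short foot 6 mm up (it cannot tip further that way). About 3.5 N up at the short foot lifts it; let go, it sinks back unless something stands under the foot
- short_foot (a point): lowest point of the short foot, at the middle of that 32 mm ball; moves up with it. The front edge of the balance overhangs it by 24 mm
- corner (a point): point on the flat white top of the balance straight above the short foot, 58 mm above the bench when level; free of keys for 15 mm round it
- wedge: loose black rubber wedge on the bench in front of the short foot, 85 mm long (x), 58 mm wide (y), about 80 g. Origin on its underside at mid-length; +x points to its thin end (1.5 mm). Its top slopes evenly up to the thick end, 16 mm high with an upright flat face. Friction keeps it under the foot when let go
- wedge_toe (a point): middle of the wedge's thin end, at its underside. Pushed along the bench with some 3 to 10 N it rides under the round foot; the balance is level when this point is about 25 mm past the foot's middle, and beyond that the wedge jams
- wedge_tail (a point): middle of the wedge's thick end face, 8 mm above the underside
- reagent_0: small amber reagent bottle, 34 mm across, 75 mm tall, a loose bystander; origin at the centre of its underside
- cap_1: black screw cap, 59 mm across, 28 mm high, a loose bystander; origin at the centre of its underside
- swab_tin: round steel tin of swabs, 61 mm across, 35 mm high, a loose bystander; origin at the centre of its underside
- petri_0: lidded petri dish, 90 mm across, 15 mm high, a loose bystander; origin at the centre of its underside
There are look-alikes about, which are no part of the job. Leave any blue, purple or yellow look-alike of the wedge alone.

How it is judged:
By the outcome, as a careful person would: the job done as asked, in the order asked, and still so for the second after the job is handed in, with the robot touching nothing.
It also fails if it takes over 64 s, if anything falls off the work surface, if the arm or the gripper's body presses on something with over 40 N, if the wrist force passes 120 N, or if a joint passes its speed limit or range.

ROBOT

A 7-joint arm with a two-finger parallel gripper is mounted at the origin on a cart in front of the work surface, level with it; the furniture and walls round the work are solid. World frame = base frame: x ahead of the robot, y to its left, z up, the work surface at z = 0. Lengths are in m, angles in rad, forces in N, time in s.
With the tool pointing down it reaches from about 0.4 to 0.85 m from the base axis. Payload 10.4 kg.
Tool frame: the origin (TCP) lies midway between the tips of the shut fingers; the grasp point (between the pads) lies 19 mm behind it; z points along the fingers, y is the line along which they close (so a half turn about z gives the same grasp; the last joint's range is limited). The gripper opens to 87 mm and grips with 3 to 60 N. Pads are 19 mm wide; open, the fingers measure 117 mm over their backs; the gripper's body (75 mm by 190 mm) begins 51 mm behind the grasp point.
Start: joints at [1.248, 0.332, -0.065, 1.46, 0.022, 1.35, -0.088], TCP at [0.185, -0.597, 0.223] pointing down, gripper open.
Joint ranges: [-2.6, 2.6], [-0.5, 2.12], [-1.47, 1.34], [0.16, 2.42], [-1.27, 4.41], [0.06, 2.06], [-2.6, 2.6]. Speed limits (rad/s): [2.22, 2.22, 2.79, 2.79, 3.14, 3.14, 3.14].

INTERFACE

Orientations are given as a unit quaternion [x, y, z, w].
In Python, from bench import r gives the robot as it stands.
- The arm moves only by the tool apply_moves, never from a script. Its argument "steps" is a list of rows, each a list of 7 numbers: the turn, a rotation vector about the tool's x, y, z in rad, then the shift along the tool's x, y, z in mm, then the opening, from -1 (shut) to 1 (fully open). In form: [[ax, ay, az, x, y, z, claw], ...]. A call has 1 to 20 rows; each row is the pose to reach, as a shift and turn from the pose commanded when the call began, along the tool's axes at that moment; what a row does not reach only later rows make up. A row lasts 1/12 s, in which the tool goes at most 41.7 mm and 7.16 degrees, less where a joint would pass 70% of its speed; a pose out of reach is approached as far as the arm can. A call with a gripper value outside its range is refused whole. The fingers move at their own pace and stop on an object; "force" is the grip in N (left out, the last holds). Time passes only in rows, so rows that repeat a pose let the fingers close. It gives the time, the measured TCP pose, the force, the opening and the grip force at its end, in the units of the state.
- r.read_state(): the state, without advancing time (a new reading comes with each control period).
- r.camera(name): name is "scene" or "top" or "wrist"; returns a dict with "pixels" (384x512x3 uint8, red, green, blue), "z_map" (384x512 float32, m along the optical axis (not along the pixel's ray), 0 where there is no reading), "fovy" (degrees; the focal length in pixels is half the picture's height over the tangent of half this angle, whatever the lens; pixels are square), "cx", "cy" (the principal point, pixels), "position" and "orientation" of the camera in the world. Camera axes: x right, y down, z forward; pixel columns grow to the right and rows downward; lengths in m; the calibration is good to about 2 mm. A picture is of the moment at which its call begins.
- r.close_job(): hands the job in; it is judged then, once.
The state is a dict: "time": time; "joint_positions": joint angles; "joint_vel": joint speeds; "joint_torque": joint torques, N m; "ee_pos": TCP position; "eef_rot": TCP orientation; "ft_force": force on the tool from outside, world axes, zero at the start; "torque": the same for the moment, N m; "width": finger opening in m; "grip_force": force on a finger pad.
Only numpy, scipy, OpenCV 4.12 (cv2) and the standard library are available. Lean on these libraries where they do the work, as an engineer would, in place of code of your own. Each camera call takes 0.05 s, during which the arm holds its last target. There are 200 camera calls.

## Working session

There is one attempt and no reset: what is moved stays moved. The work goes in short steps, Python scripts to look and compute and a tool call to move; the robot and the scene stay as the last step left them, time stands still between calls to the robot, and variables do not carry over. Pictures are saved under pics/ and viewed, at most 10 in all, crops included, and the job is handed in when it is done.

Besides the shell and the picture viewer there is one more tool, called after ">>>" as a command line: name --pt "numbers of a row" for each row, then --argument value for the rest. apply_moves: Moves the arm, as the interface text tells. Its arguments: {"type":"object","properties":{"steps":{"type":"array","items":{"type":"array","items":{"type":"number"}}},"force":{"type":"number"}},"required":["steps"]}

```bash
mkdir -p pics; cat > h.py <<'E'
import numpy as np, cv2
from scipy.spatial.transform import Rotation as R
from bench import r
def cloud(c):
    z=c["z_map"]; h,w=z.shape; f=h/2/np.tan(np.radians(c["fovy"])/2)
    v,u=np.mgrid[:h,:w]
    p=np.stack([(u-c["cx"])/f*z,(v-c["cy"])/f*z,z],-1)
    o=np.array(c["orientation"]); M=o if o.shape==(3,3) else R.from_quat(o).as_matrix()
    return p@M.T+np.array(c["position"])
E
python3 - <<'E'
from h import *
ims=[]
for n in("scene","top"):
    c=r.camera(n); np.savez(n+"0.npz",**c); 
    ims.append(c["pixels"]); print(n,c["position"],c["orientation"],c["fovy"],c["cx"],c["cy"])
    cv2.imwrite(f"pics/{n}0.png",cv2.resize(c["pixels"][...,::-1],None,fx=1.5,fy=1.5))
s=r.read_state(); print(s)
E
```

```text
scene [0.16133998 0.81646256 0.6440857 ] [-0.19987543  0.84848544 -0.47932854  0.10181566] 52.85439496347622 256.1703993916009 195.63006992250112
top [ 0.32966984 -0.03560467  1.26314907] [ 0.70591581 -0.70268368  0.06488293 -0.06089927] 49.37881400473596 250.59037070918814 193.56605392689417
{'time': 0.1, 'joint_positions': array([ 1.24839932,  0.33278679, -0.06474779,  1.46087678,  0.02161492,
        1.34988851, -0.08849282]), 'joint_vel': array([-0.00024158, -0.00077482,  0.00075029, -0.00035732,  0.00161563,
        0.00094746, -0.00134179]), 'joint_torque': array([ 2.27720178e-03, -6.24547720e+01,  2.50890164e-02, -3.90721965e+01,
       -6.15150807e-02,  3.65390384e-02,  4.53383473e-05]), 'ee_pos': array([ 0.18449385, -0.59678038,  0.221838  ]), 'eef_rot': array([ 9.88780423e-01,  1.49374954e-01, -1.22331422e-04, -6.19551575e-04]), 'ft_force': array([0.27808176, 0.47006217, 0.01256833]), 'torque': array([-0.0303761 , -0.02343103, -0.0438464 ]), 'grip_force': 0.0, 'width': 0.08692329070152739}
```

View pics/scene0.png

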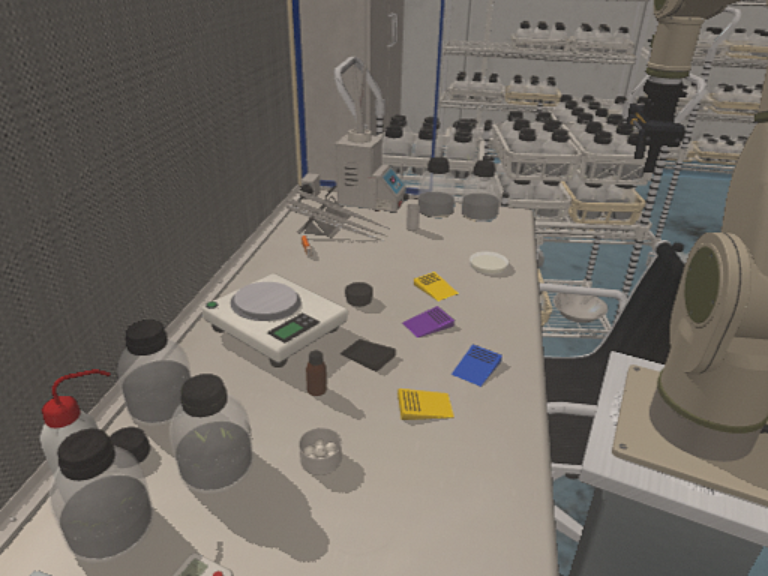

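View pics/top0.png

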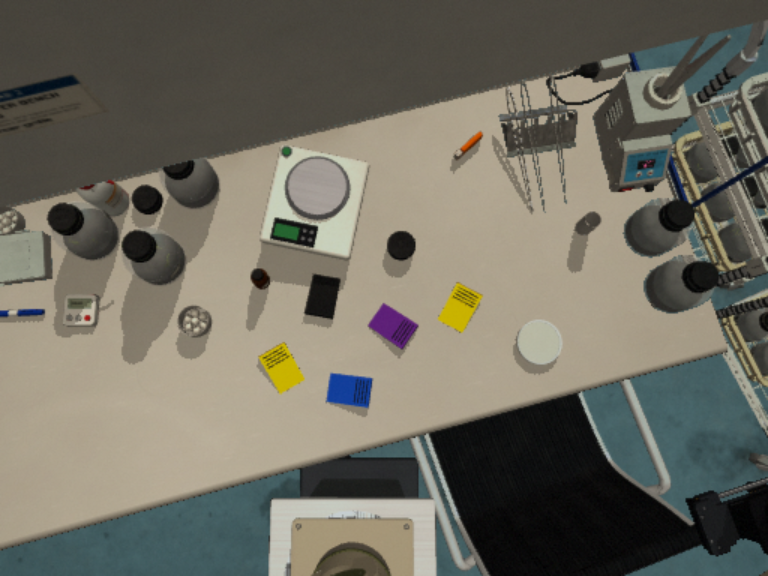

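Scene and top views: the balance is at top px ~(315,200) of the 1.5x view. The black wedge is at ~(322,297), directly in front of its right front corner. The bottle is at (260,278) and the cap at (400,245). Next I measure them.

```bash
cat > m.py <<'E'
from h import *
def wedge(c, box):
    P=cloud(c); px=c["pixels"].astype(int); u0,u1,v0,v1=box
    m=np.zeros(px.shape[:2],np.uint8); m[v0:v1,u0:u1]=(px.max(-1)<75)[v0:v1,u0:u1]
    m=cv2.morphologyEx(m,cv2.MORPH_OPEN,np.ones((3,3)))
    n,l,s,_=cv2.connectedComponentsWithStats(m); k=1+s[1:,4].argmax(); return l==k,P
E
python3 - <<'E'
from m import *
c=dict(np.load("top0.npz")); 
w,P=wedge(c,(200,230,180,216))
q=P[w]; print("wedge n",w.sum(),"z pct",np.percentile(q[:,2],[1,10,50,90,99]))
rc=cv2.minAreaRect((q[:,:2]*1000).astype(np.float32)); print(rc, cv2.boxPoints(rc))
A=np.c_[q[:,:2],np.ones(len(q))]; k=np.linalg.lstsq(A,q[:,2],rcond=None)[0]; print("slope",k,"dir",np.degrees(np.arctan2(-k[1],-k[0])), np.hypot(*k[:2]))
# balance
px=c["pixels"].astype(int); m=np.zeros(w.shape,bool); m[90:180,165:255]=True
m&=(P[...,2]>.045)&(P[...,2]<.085)
n,l,s,_=cv2.connectedComponentsWithStats(m.astype(np.uint8)); k=1+s[1:,4].argmax(); b=P[l==k]
rc=cv2.minAreaRect((b[:,:2]*1000).astype(np.float32)); print("bal",rc,cv2.boxPoints(rc))
wm=(l==k)&(px.min(-1)>170); d=P[wm]; A=np.c_[d[:,:2],np.ones(len(d))]
kk=np.linalg.lstsq(A,d[:,2],rcond=None)[0]; print("plane",kk,len(d))
# bench height
m=np.zeros(w.shape,bool); m[230:260,120:170]=True; print("bench z",np.median(P[m][:,2]))
# bystanders
for nm,(u,v) in dict(bottle=(173,185),cap=(267,163)).items(): 
    m=np.zeros(w.shape,bool); m[v-25:v+25,u-20:u+20]=True; m&=(P[...,2]>.02)&(l!=k if False else True)
    n,L,S,C=cv2.connectedComponentsWithStats(m.astype(np.uint8)); i=L[v,u]; print(nm,P[L==i].mean(0),P[L==i].max(0))
E
```

```text
wedge n 515 z pct [-0.00207775  0.00238704  0.00930678  0.01606899  1.26314907]
((454.771728515625, 41.7720832824707), (282.3605651855469, 82.60196685791016), 15.430854797363281) [[307.69153   44.01968 ]
 [329.66986  -35.60467 ]
 [601.8519    39.524487]
 [579.8736   119.148834]]
slope [-2.5176778  -2.62764565  1.56056664] dir 46.22436129616527 3.639123955675929
bal ((730.7696533203125, 83.19898986816406), (185.3385772705078, 205.2568817138672), 78.87686920166016) [[612.1915    12.069397]
 [813.59265  -27.528378]
 [849.3478   154.32858 ]
 [647.94666  193.92636 ]]
plane [0.04437947 0.03706794 0.02224443] 1576
bench z 0.0003589756303353786
bottle [0.57138972 0.18700861 0.05748798] [0.59011851 0.20580495 0.08108158]
cap [ 0.64626736 -0.09170721  0.03147628] [ 0.67665906 -0.03560467  1.26314907]
```

```bash
python3 - <<'E'
from m import *
c=dict(np.load("top0.npz")); w,P=wedge(c,(200,230,180,216))
w&=(c["z_map"]>0)&(P[...,2]<.03); q=P[w]; print(w.sum(),np.percentile(q[:,2],[1,10,50,90,99]))
rc=cv2.minAreaRect((q[:,:2]*1000).astype(np.float32)); print(rc, cv2.boxPoints(rc))
A=np.c_[q[:,:2],np.ones(len(q))]; k=np.linalg.lstsq(A,q[:,2],rcond=None)[0]; print("slope",k,np.degrees(np.arctan2(-k[1],-k[0])),np.hypot(*k[:2]))
c2=dict(np.load("scene0.npz")); w2,P2=wedge(c2,(222,268,222,250)); w2&=(c2["z_map"]>0)&(P2[...,2]<.03); q=P2[w2]
rc=cv2.minAreaRect((q[:,:2]*1000).astype(np.float32)); print("scene",w2.sum(),rc,cv2.boxPoints(rc),np.percentile(q[:,2],[1,50,99]))
a=np.radians(-11.1); Rm=np.array([[np.cos(a),-np.sin(a)],[np.sin(a),np.cos(a)]])
print("foot",np.array([733.4,85.2])+Rm@[-78,-68])
v=c["pixels"][165:225,185:250,::-1]; v2=c2["pixels"][200:270,170:290,::-1]
cv2.imwrite("pics/w.png",np.hstack([cv2.resize(v,(390,360),interpolation=2),cv2.resize(v2,(410,360),interpolation=2)]))
E
```

```text
508 [-0.00210931  0.00237296  0.00922922  0.01593849  0.02003836]
((545.5453491210938, 67.08658599853516), (57.425838470458984, 85.79106903076172), 80.26830291748047) [[498.4136    46.037674]
 [582.97015   31.53601 ]
 [592.6771    88.1355  ]
 [508.12054  102.63716 ]]
slope [-0.16582305  0.03370512  0.0971119 ] -11.489396773860344 0.16921382472422783
scene 430 ((546.3880004882812, 66.99899291992188), (56.14683532714844, 85.78761291503906), 78.8501205444336) [[498.8751    47.750107]
 [583.04346   31.16083 ]
 [593.9009    86.24788 ]
 [509.73254  102.83716 ]] [-0.00094012  0.0081471   0.0160097 ]
foot [643.76767848  33.48881224]
```

View pics/w.png

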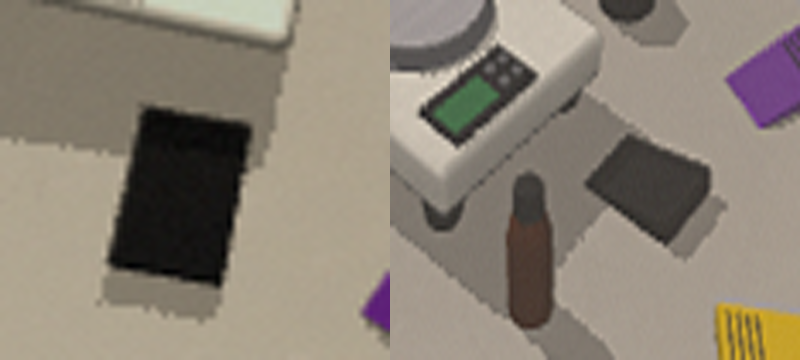

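The wedge is centred at (546,67) mm with yaw about -11°. The short foot is at (644,33.5), about 14 mm to the right of the wedge's axis. My plan is to straddle the wedge with open fingers, slide it 14 mm to the right, then push on its tail. First I hover above it.

>>> apply_moves --pt "0 0 0.1 130 -130 0 0.7" --pt "0 0 0.3 260 -260 0 0.7" --pt "0 0 0.494 400 -400 20 0.7" --pt "0 0 0.494 533 -532 72 0.7" --pt "0 0 0.494 533 -532 72 0.7" --pt "0 0 0.494 533 -532 72 0.7" --pt "0 0 0.494 533 -532 72 0.7" --pt "0 0 0.494 533 -532 72 0.7" --pt "0 0 0.494 533 -532 72 0.7" --pt "0 0 0.494 533 -532 72 0.7" --pt "0 0 0.494 533 -532 72 0.7" --pt "0 0 0.494 533 -532 72 0.7" --pt "0 0 0.494 533 -532 72 0.7" --pt "0 0 0.494 533 -532 72 0.7" --pt "0 0 0.494 533 -532 72 0.7" --pt "0 0 0.494 533 -532 72 0.7" --pt "0 0 0.494 533 -532 72 0.7" --pt "0 0 0.494 533 -532 72 0.7" --pt "0 0 0.494 533 -532 72 0.7" --pt "0 0 0.494 533 -532 72 0.7"

```text
time: 1.77
ee_pos: [0.5368, 0.0727, 0.1497]
eef_rot: [0.996, -0.094, -0.001, -0.001]
ft_force: [-0.6, -0.9, -0.1]
width: 0.0737
grip_force: 0.0
```

```bash
python3 - <<'E'
from h import *
c=r.camera("wrist"); np.savez("wr1.npz",**c); s=r.read_state(); print(s["ee_pos"],s["eef_rot"])
P=cloud(c); px=c["pixels"].astype(int)
cv2.imwrite("pics/wr1.png",c["pixels"][...,::-1])
m=((px.max(-1)<75)&(P[...,2]<.025)&(P[...,2]>-.01)&(c["z_map"]>0)&(P[...,0]>.48)&(P[...,0]<.61)&(P[...,1]>.02)&(P[...,1]<.12)).astype(np.uint8)
m=cv2.morphologyEx(m,cv2.MORPH_OPEN,np.ones((3,3)))
n,l,S,_=cv2.connectedComponentsWithStats(m);k=1+S[1:,4].argmax();q=P[l==k]
rc=cv2.minAreaRect((q[:,:2]*1000).astype(np.float32)); print(len(q),rc,cv2.boxPoints(rc),np.percentile(q[:,2],[1,50,99]))
E
```

```text
[0.53640288 0.07012486 0.14979681] [ 9.95435667e-01 -9.54308012e-02 -8.18717758e-04 -3.53202958e-04]
4787 ((548.2001342773438, 64.48291015625), (55.84975814819336, 84.20854187011719), 79.7365951538086) [[501.79407   44.506733]
 [584.6552    29.50298 ]
 [594.6062    84.45909 ]
 [511.74506   99.462845]] [0.00176756 0.00945091 0.01704144]
```

View pics/wr1.png

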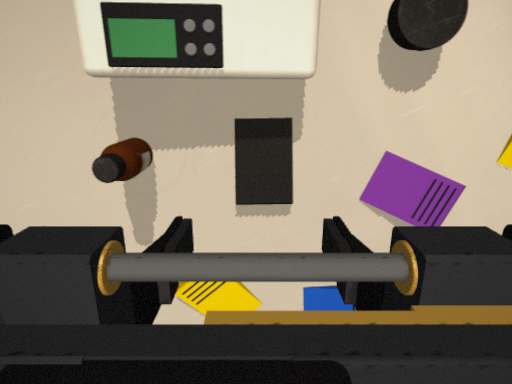

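The wrist view shows the wedge at px (264,161), aligned with the tool. The balance's front right corner is at px (317,75). I measure that corner's lateral offset in this same camera.

```bash
python3 - <<'E'
from h import *
c=dict(np.load("wr1.npz")); P=cloud(c); px=c["pixels"].astype(int)
m=(P[...,2]>.04)&(P[...,2]<.075)&(px.min(-1)>150)&(P[...,0]>.58); d=P[m]*1000
a=np.radians(-11.1); ex=np.array([np.cos(a),np.sin(a)]); ey=np.array([-ex[1],ex[0]])
w=np.array([547.5,65]); A=(d[:,:2]-np.array([548.2,64.5]))@ex; L=(d[:,:2]-np.array([548.2,64.5]))@ey
print("front along",np.percentile(A,[.2,1,3]),"right lat",np.percentile(L,[.2,1,3]))
e=P[20:60,:][:, :][m[20:60]]; 
# edge directions
rows=[(P[v,np.where(m[v])[0].max()]*1000)[:2] for v in range(5,60,3)]; rows=np.array(rows); k=np.polyfit(rows[:,0],rows[:,1],1); print("right edge yaw",np.degrees(np.arctan(k[0])))
E
```

```text
front along [79.86563255 80.46143945 81.28247268] right lat [-40.10226693 -38.77050713 -36.60037986]
right edge yaw -10.009714571977161
```

>>> apply_moves --pt "0 0 0 0 2 40 0.7" --pt "0 0 0 0 2 80 0.7" --pt "0 0 0 0 2 110 0.7" --pt "0 0 0 0 2 130 0.7" --pt "0 0 0 0 2 144 0.7" --pt "0 0 0 0 2 144 0.7" --pt "0 0 0 0 2 144 0.7" --pt "0 0 0 0 5 144 0.7" --pt "0 0 0 0 8 144 0.7" --pt "0 0 0 0 11 144 0.7" --pt "0 0 0 0 14 144 0.7" --pt "0 0 0 0 17 144 0.7" --pt "0 0 0 0 20 144 0.7" --pt "0 0 0 0 22 144 0.7" --pt "0 0 0 0 23 144 0.7" --pt "0 0 0 0 23 144 0.7" --pt "0 0 0 0 23 144 0.7"

```text
time: 3.23
ee_pos: [0.5322, 0.0459, 0.0065]
eef_rot: [0.995, -0.097, -0.0, 0.0]
ft_force: [-0.5, -0.5, -0.0]
width: 0.0737
grip_force: 0.0
```

>>> apply_moves --pt "0 0 0 0 -4 0 0.7" --pt "0 0 0 0 -6 -30 0.5" --pt "0 0 0 0 -6 -65 -0.3" --pt "0 0 0 -20 -12 -95 -0.3" --pt "0 0 0 -55 -21 -95 -0.3" --pt "0 0 0 -55 -21 -95 -0.3" --pt "0 0 0 -55 -21 -95 -0.3" --pt "0 0 0 -55 -21 -95 -0.3"

```text
time: 3.9
ee_pos: [0.4825, 0.0771, 0.1015]
eef_rot: [0.995, -0.097, 0.0, 0.0]
ft_force: [0.1, -0.2, -0.4]
width: 0.0358
grip_force: 0.0
```

```bash
cat > ww.py <<'E'
from h import *
import sys
def run(tag):
    c=r.camera("wrist"); s=r.read_state(); t=s["ee_pos"][:2]*1000; print(s["time"],s["ee_pos"],s["width"])
    P=cloud(c); px=c["pixels"].astype(int); cv2.imwrite(f"pics/{tag}.png",c["pixels"][...,::-1])
    ex=R.from_quat(s["eef_rot"]).as_matrix()[:2,0]; ex/=np.hypot(*ex); ey=np.array([ex[1],-ex[0]]); print("tool yaw",np.degrees(np.arctan2(ex[1],ex[0])))
    D=P[...,:2]*1000-t; X,Y=D@ex,D@ey; z=P[...,2]; ok=c["z_map"]>0
    m=(ok&(px.max(-1)<75)&(z<.025)&(z>-.01)&(X>5)&(X<160)&(abs(Y)<60)).astype(np.uint8); m=cv2.morphologyEx(m,cv2.MORPH_OPEN,np.ones((3,3)))
    n,l,S,_=cv2.connectedComponentsWithStats(m);k=1+S[1:,4].argmax();w=l==k
    rc=cv2.minAreaRect(np.c_[X[w],Y[w]].astype(np.float32)); print("wedge tool xy",rc,np.percentile(z[w],[1,99]))
    b=ok&(z>.04)&(z<.075)&(px.min(-1)>150)&(X>40)
    print("bal front X",np.percentile(X[b],1),"right Y",np.percentile(Y[b],99))
    A=np.c_[X[b],Y[b],np.ones(b.sum())]; print("plane",np.linalg.lstsq(A,z[b]*1000,rcond=None)[0])
run(sys.argv[1])
E
python3 ww.py wr2
```

```text
3.95 [0.48273036 0.07693071 0.10131978] 0.033681792802663896
tool yaw -11.145913967699977
wedge tool xy ((65.69027709960938, 13.192049026489258), (56.87944793701172, 84.54454040527344), 88.68660736083984) [0.00175524 0.01709672]Traceback (most recent call last):
  File "ww.py", line 14, in <module>
    run(sys.argv[1])
    ~~~^^^^^^^^^^^^^
  File "ww.py", line 12, in run
    print("bal front X",np.percentile(X[b],1),"right Y",np.percentile(Y[b],99))
                        ~~~~~~~~~~~~~^^^^^^^^
    return _quantile_unchecked(
        a, q, axis, out, overwrite_input, method, keepdims, weights)
    return _ureduce(a,
                    func=_quantile_ureduce_func,
    ...<5 lines>...
                    overwrite_input=overwrite_input,
                    method=method)
    r = func(a, **kwargs)
    result = _quantile(arr,
                       quantiles=q,
    ...<2 lines>...
                       out=out,
                       weights=wgt)
    slices_having_nans = np.isnan(arr[-1, ...])
                                  ~~~^^^^^^^^^
IndexError: index -1 is out of bounds for axis 0 with size 0
```

>>> apply_moves --pt "0 0 0 0 13 30 -0.3" --pt "0 0 0 0 13 65 -0.3" --pt "0 0 0 0 13 88 -0.3" --pt "0 0 0 0 13 95 -0.3" --pt "0 0 0 0 13 95 -0.3" --pt "0 0 0 8 13 95 -0.3" --pt "0 0 0 14 13 95 -0.3" --pt "0 0 0 19 13 95 -0.3" --pt "0 0 0 24 13 95 -0.3" --pt "0 0 0 29 13 95 -0.3" --pt "0 0 0 34 13 95 -0.3" --pt "0 0 0 39 13 95 -0.3" --pt "0 0 0 44 13 95 -0.3" --pt "0 0 0 49 13 95 -0.3" --pt "0 0 0 54 13 95 -0.3" --pt "0 0 0 58 13 95 -0.3" --pt "0 0 0 60 13 95 -0.3" --pt "0 0 0 60 13 95 -0.3"

```text
time: 5.45
ee_pos: [0.5392, 0.0528, 0.0065]
eef_rot: [0.995, -0.097, 0.0, -0.0]
ft_force: [-0.1, -0.0, -0.3]
width: 0.0307
grip_force: 0.0
```

```bash
cat > t.py <<'E'
from h import *
import sys
# wedge & balance tilt from scene and top cameras, coordinates along/lateral of frame at (544.7,51.3), yaw -11.1
a=np.radians(-11.1); ex=np.array([np.cos(a),np.sin(a)]); ey=np.array([-ex[1],ex[0]]); o=np.array([544.7,51.3])
s=r.read_state(); print(s["time"],s["ee_pos"],s["ft_force"],"tcp along/lat",(s["ee_pos"][:2]*1000-o)@ex,(s["ee_pos"][:2]*1000-o)@ey)
for n in("scene","top"):
    c=r.camera(n); P=cloud(c); px=c["pixels"].astype(int); D=P[...,:2]*1000-o; X,Y=D@ex,D@ey; z=P[...,2]*1000; ok=c["z_map"]>0
    if len(sys.argv)>1: cv2.imwrite(f"pics/{n}_{sys.argv[1]}.png",cv2.resize(c["pixels"][180:280,170:300][...,::-1] if n=="scene" else c["pixels"][90:220,160:290][...,::-1],None,fx=4.5,fy=4.5,interpolation=2))
    b=ok&(z>43)&(z<66)&(px.min(-1)>(150 if n=="scene" else 170))&(X>70)&(X<300)&(Y>-45)&(Y<175)
    A=np.c_[X[b],Y[b],np.ones(b.sum())]; k=np.linalg.lstsq(A,z[b],rcond=None)[0]; res=z[b]-A@k; g=abs(res)<4; k=np.linalg.lstsq(A[g],z[b][g],rcond=None)[0]
    print(n,"tilt x,y",k[:2],"z corner",k@[103,0,1],g.sum())
E
python3 t.py a
```

```text
5.45 [0.53918714 0.05276598 0.00651832] [-0.05517774 -0.02795941 -0.27795856] tcp along/lat -5.691962039047749 0.3772122181303115
scene tilt x,y [0.03912114 0.04090444] z corner 51.31936755090466 1080
top tilt x,y [0.03418087 0.04489049] z corner 52.15572532910726 1148
```

>>> apply_moves --pt "0 0 0 4 0 0 -0.3" --pt "0 0 0 8 0 0 -0.3" --pt "0 0 0 11 0 0 -0.3" --pt "0 0 0 14 0 0 -0.3" --pt "0 0 0 17 0 0 -0.3" --pt "0 0 0 20 0 0 -0.3" --pt "0 0 0 23 0 0 -0.3" --pt "0 0 0 26 0 0 -0.3" --pt "0 0 0 28 0 0 -0.3" --pt "0 0 0 30 0 0 -0.3" --pt "0 0 0 30 0 0 -0.3" --pt "0 0 0 30 0 0 -0.3"

```text
time: 6.55
ee_pos: [0.5677, 0.0474, 0.0064]
eef_rot: [0.995, -0.097, -0.001, 0.0]
ft_force: [-4.2, 1.6, 2.0]
width: 0.0306
grip_force: 2.3
```

```bash
python3 t.py b
```

```text
6.55 [0.56766908 0.04736095 0.00635017] [-4.18335254  1.56999639  1.96864363] tcp along/lat 23.29774337981325 0.5566906901457174
scene tilt x,y [0.01243902 0.00915519] z corner 55.41355028579544 960
top tilt x,y [0.00747196 0.01495365] z corner 56.28984188834191 922
```

View pics/scene_b.png

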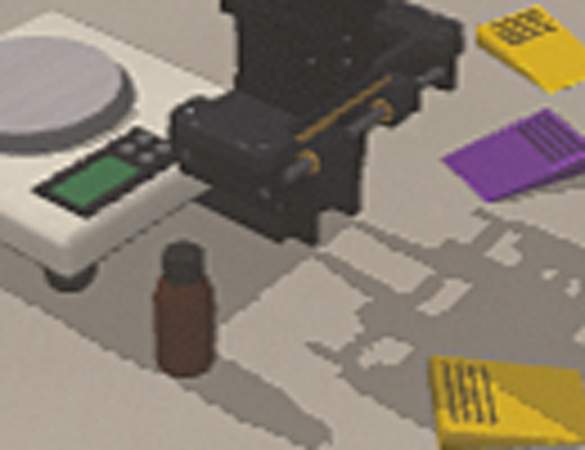

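The balance is lifting, with tilt down to about 0.016 rad at a 4 N push. About 10 mm of travel should remain.

>>> apply_moves --pt "0 0 0 2 0 0 -0.3" --pt "0 0 0 4 0 0 -0.3" --pt "0 0 0 5 0 0 -0.3" --pt "0 0 0 6 0 0 -0.3" --pt "0 0 0 7 0 0 -0.3" --pt "0 0 0 8 0 0 -0.3" --pt "0 0 0 8 0 0 -0.3" --pt "0 0 0 8 0 0 -0.3"

```text
time: 7.32
ee_pos: [0.5755, 0.0456, 0.0064]
eef_rot: [0.995, -0.097, -0.0, 0.0]
ft_force: [-5.6, 1.4, 2.3]
width: 0.0304
grip_force: 2.5
```

```bash
python3 t.py c
```

```text
7.3167 [0.57554879 0.04557334 0.00635138] [-5.62848355  1.35295454  2.26614563] tcp along/lat 31.37419452323824 0.3195423465484901
scene tilt x,y [ 0.00229936 -0.00043971] z corner 56.88753739518798 909
top tilt x,y [0.00072793 0.00122942] z corner 57.62690325205396 894
```

>>> apply_moves --pt "0 0 0 0.5 0 0 -0.3" --pt "0 0 0 1 0 0 -0.3" --pt "0 0 0 1 0 0 -0.3" --pt "0 0 0 1 0 0 -0.3"

```text
time: 7.75
ee_pos: [0.5764, 0.0454, 0.0063]
eef_rot: [0.995, -0.097, -0.001, 0.0]
ft_force: [-6.2, 1.6, 1.9]
width: 0.0302
grip_force: 2.8
```

```bash
python3 t.py d
```

```text
7.75 [0.57644615 0.0454082  0.00634555] [-6.20117803  1.59793608  1.87899096] tcp along/lat 32.286561102512664 0.3302528520115736
scene tilt x,y [ 0.0001031  -0.00213694] z corner 57.12194502196861 916
top tilt x,y [-0.00160295  0.00281857] z corner 57.775751737618386 874
```

>>> apply_moves --pt "0 0 0 0.5 0 0 -0.3" --pt "0 0 0 1 0 0 -0.3" --pt "0 0 0 1 0 0 -0.3"

```text
time: 8.1
ee_pos: [0.5774, 0.0452, 0.0063]
eef_rot: [0.995, -0.097, -0.001, 0.0]
ft_force: [-5.4, 0.7, 2.6]
width: 0.0306
grip_force: 2.8
```

>>> apply_moves --pt "0 0 0 0.5 0 0 -0.3" --pt "0 0 0 1 0 0 -0.3" --pt "0 0 0 1 0 0 -0.3"

```text
time: 8.35
ee_pos: [0.578, 0.0451, 0.0063]
eef_rot: [0.995, -0.097, -0.001, 0.0]
ft_force: [-6.7, 1.3, 3.7]
width: 0.0305
grip_force: 3.8
```

```bash
python3 t.py e
```

```text
8.35 [0.57801946 0.04509169 0.00629776] [-6.68760446  1.29480106  3.67986757] tcp along/lat 33.89137307879489 0.3225578002586779
scene tilt x,y [ 0.00098631 -0.00347552] z corner 57.167505563078386 906
top tilt x,y [-0.00102724  0.00102217] z corner 57.86400017406795 871
```

>>> apply_moves --pt "0 0 0 0.5 0 0 -0.3" --pt "0 0 0 1 0 0 -0.3" --pt "0 0 0 1 0 0 -0.3" --pt "0 0 0 1 0 0 -0.3"

```text
time: 8.78
ee_pos: [0.5785, 0.045, 0.0063]
eef_rot: [0.995, -0.097, -0.001, 0.0]
ft_force: [-9.7, 1.6, 5.4]
width: 0.0305
grip_force: 5.0
```

The push force is climbing to 10 N with little motion, so the balance is at its level stop. I back off and check.

>>> apply_moves --pt "0 0 0 -4 0 0 -0.3" --pt "0 0 0 -15 0 0 -0.3" --pt "0 0 0 -30 0 0 -0.3" --pt "0 0 0 -45 0 -20 -0.6" --pt "0 0 0 -50 0 -60 -1" --pt "0 0 0 -50 0 -95 -1" --pt "0 0 0 -50 0 -110 -1" --pt "0 0 0 -50 0 -110 -1" --pt "0 0 0 -50 0 -110 -1"

```text
time: 9.53
ee_pos: [0.532, 0.054, 0.1175]
eef_rot: [0.995, -0.097, 0.002, 0.0]
ft_force: [-0.9, -0.6, -0.5]
width: 0.0024
grip_force: 0.0
```

```bash
python3 t.py f; sed -i 's/if len(S)//' ww.py; python3 ww.py wr3
```

```text
9.5333 [0.53198997 0.05396733 0.11745093] [-0.89558901 -0.57671281 -0.5038382 ] tcp along/lat -12.98578307039623 0.17047486795485903
scene tilt x,y [-0.00124243 -0.00370437] z corner 57.375233969489436 1170
top tilt x,y [-0.00144526  0.00074066] z corner 57.9140049379187 1021
9.6833 [0.53034613 0.05407568 0.11526752] 0.00043855308226311673
tool yaw -11.139969598757453
wedge tool xy ((81.04634094238281, 1.4474868774414062), (40.19574737548828, 56.929359436035156), 0.035124391317367554) [0.01000342 0.01748583]
bal front X 97.4471581584832 right Y 22.535074507277056
plane [1.76972494e-02 6.21547815e-04 5.64213323e+01]
```

View pics/wr3.png

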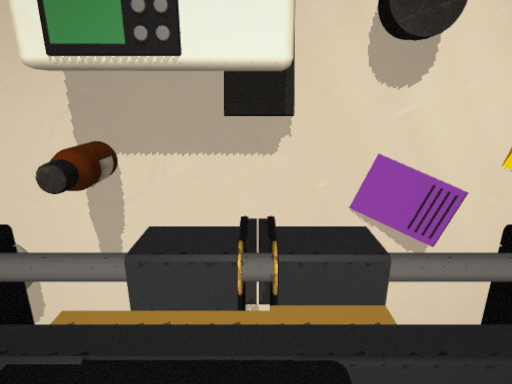

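The wrist view shows the wedge under the foot. Its tail is at px (259,115), 36 mm in front of the balance edge as expected, and the balance is level and holding. Next is the corner press.

>>> apply_moves --pt "0 0 0 35 0 0 -1" --pt "0 0 0 70 -1 0 -1" --pt "0 0 0 100 -1 0 -1" --pt "0 0 0 118 -1 10 -1" --pt "0 0 0 118 -1 35 -1" --pt "0 0 0 118 -1 48 -1" --pt "0 0 0 118 -1 52 -1" --pt "0 0 0 118 -1 54 -1" --pt "0 0 0 118 -1 54 -1" --pt "0 0 0 118 -1 54 -1"

```text
time: 10.52
ee_pos: [0.6471, 0.0328, 0.0636]
eef_rot: [0.995, -0.097, 0.001, 0.0]
ft_force: [0.1, 0.6, 1.4]
width: 0.0004
grip_force: 0.0
```

>>> apply_moves --pt "0 0 0 0 0 1 -1" --pt "0 0 0 0 0 2 -1" --pt "0 0 0 0 0 3 -1" --pt "0 0 0 0 0 4 -1" --pt "0 0 0 0 0 4 -1" --pt "0 0 0 0 0 4 -1"

```text
time: 11.02
ee_pos: [0.6469, 0.0325, 0.0587]
eef_rot: [0.995, -0.097, 0.0, 0.0]
ft_force: [-0.4, -0.7, 1.1]
width: 0.0004
grip_force: 0.5
```

>>> apply_moves --pt "0 0 0 0 0 0.5 -1" --pt "0 0 0 0 0 1 -1" --pt "0 0 0 0 0 1.5 -1" --pt "0 0 0 0 0 1.5 -1" --pt "0 0 0 0 0 1.5 -1"

```text
time: 11.43
ee_pos: [0.6469, 0.0325, 0.0585]
eef_rot: [0.995, -0.097, 0.0, 0.0]
ft_force: [-5.4, -1.4, 12.5]
width: 0.0005
grip_force: 6.5
```

The corner stayed solid at z = 58.5 mm under about 12 N. I release it straight up and look.

>>> apply_moves --pt "0 0 0 0 0 -1 -1" --pt "0 0 0 0 0 -5 -1" --pt "0 0 0 0 0 -30 -1" --pt "0 0 0 -10 0 -65 -1" --pt "0 0 0 -60 0 -90 -1" --pt "0 0 0 -100 0 -90 -1" --pt "0 0 0 -115 0 -90 -1" --pt "0 0 0 -115 0 -90 -1" --pt "0 0 0 -115 0 -90 -1"

```text
time: 12.18
ee_pos: [0.5334, 0.0548, 0.1477]
eef_rot: [0.995, -0.097, 0.001, 0.001]
ft_force: [1.4, -0.6, -0.1]
width: 0.0002
grip_force: 0.0
```

```bash
python3 t.py g; python3 ww.py wr4
```

```text
12.1833 [0.53338669 0.05483617 0.14771981] [ 1.35151969 -0.64985718 -0.14174706] tcp along/lat -11.782455795737425 1.2919525974248176
scene tilt x,y [ 0.00061421 -0.00333439] z corner 57.25216122580291 1158
top tilt x,y [-0.00572551  0.00190316] z corner 58.212390865612406 904
12.3333 [0.53476218 0.05442701 0.14699021] 0.0005108674809031566
tool yaw -11.169445661043893
wedge tool xy ((76.1405258178711, 2.421293258666992), (56.76329040527344, 38.24536895751953), 89.93255615234375) [0.01005544 0.01744611]
bal front X 93.12397679203707 right Y 23.639945778527736
plane [8.89351070e-03 7.16818989e-04 5.74396939e+01]
```

View pics/scene_g.png

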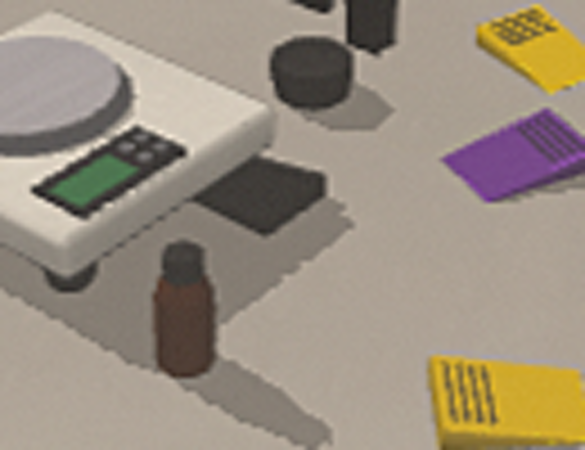

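The balance is level, with the wedge's visible part at px (265,195) of the crop still under its corner. The bottle and cap are untouched, so I hand the job in.

```bash
python3 -c "
from bench import r
print(r.close_job())"
```

```text
the job is handed in; nothing more can be done
None
```

The wedge is under the front right foot and the balance stands level; its corner held firm when pressed (about 12 N, a bit more than light). The arm is clear, nothing was picked up and I saw no bystanders moved; the job is handed in, at about 12 s on the robot clock.

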